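# Show which bowl still needs its lid

## Robot

A 7-joint arm with a two-finger parallel gripper is mounted at the origin on a cart in front of the work surface, level with it; the furniture and walls round the work are solid. World frame = base frame: x ahead of the robot, y to its left, z up, the work surface at z = 0. Lengths are in m, angles in rad, forces in N, time in s.
With the tool pointing down it reaches from about 0.425 to 0.825 m from the base axis. Payload 3.6 kg.
Tool frame: the origin (TCP) lies on the centre line of the jaws, within the pads' length; the fingertips stand 17 mm ahead of it and the grasp point (between the pads) lies 2 mm behind it; z points along the fingers, y is the line along which they close (so a half turn about z gives the same grasp; the last joint's range is limited). The gripper opens to 93 mm and grips with 3 to 60 N. Pads are 15 mm wide; open, the fingers measure 128 mm over their backs; the gripper's body (75 mm by 188 mm) begins 65 mm behind the grasp point.
Start: joints at [1.315, 0.615, -0.013, 1.423, 0.008, 1.103, -0.04], TCP at [0.148, -0.633, 0.236] pointing down, gripper open.
Joint ranges: [-3.12, 3.12], [-0.3, 2.06], [-1.34, 1.32], [0.26, 2.42], [-1.36, 4.5], [0.01, 1.98], [-2.84, 2.84]. Speed limits (rad/s): [2.79, 2.79, 3.14, 3.14, 3.14, 3.14, 3.14].

## Interface

Orientations are given as a rotation vector (axis times angle).
In Python, from plant import state, grab_frame, calibration, close_job gives the robot as it stands.
- The arm moves only by the tool servo_tool, never from a script. Its argument "rows" is a list of rows, each a list of 5 numbers: the opening in per cent of the stroke, from 0 (shut) to 100 (fully open), then the shift along the tool's x, y, z as a fraction of full scale, then the turn about the tool's z as a fraction of full scale. A call has 1 to 8 rows; each row is the pose to reach, as a shift and turn from the pose commanded when the call began, along the tool's axes at that moment, turning the shorter way round; what a row does not reach only later rows make up. Full scale, the value 1, is 0.1 m for a shift and pi rad for a turn. A row lasts 1/10 s, in which the tool goes at most 50 mm and 8.59 degrees, less where a joint would pass 70% of its speed; a pose out of reach is approached as far as the arm can. A call with a number of a shift or a turn outside -1 to 1 is refused whole. A call with a gripper value outside its range is refused whole. The fingers move at their own pace and stop on an object; "newtons" is the grip in N (left out, the last holds). Time passes only in rows, so rows that repeat a pose let the fingers close. It gives the time, the measured TCP pose, the force, the opening and the grip force at its end, in the units of the state.
- state(): the state, without advancing time (a new reading comes with each control period).
- grab_frame(name): name is "side" or "top"; returns (picture, depth): 400x640x3 uint8, red, green, blue; 400x640 float32, m along the optical axis (not along the pixel's ray), 0 where there is no reading.
- calibration(name): a dict with "K" (3x3 intrinsics, pixels), "T" (4x4, takes a point from camera to world coordinates). Camera axes: x right, y down, z forward; pixel columns grow to the right and rows downward; lengths in m; the calibration is good to about 2 mm. A picture is of the moment at which its call begins. calibration takes no time and is no camera call.
- close_job(): hands the job in; it is judged then, once.
The state is a dict: "t": time; "joints": joint angles; "qvel": joint speeds; "tau": joint torques, N m; "ee_pos": TCP position; "tcp_rot": TCP orientation; "wrist_force": force on the tool from outside, world axes, zero at the start; "torque": the same for the moment, N m; "opening": finger opening in m; "grip_force": force on a finger pad.
Only numpy, scipy, OpenCV 4.12 (cv2) and the standard library are available. Lean on these libraries where they do the work, as an engineer would, in place of code of your own. Each camera call takes 0.05 s, during which the arm holds its last target. There are 200 camera calls.

## Task

One red lacquer bowl has not been covered yet and its lid lies on the table: show a colleague what to close by pointing, without touching anything. First point down at the middle of the red lid that lies on the table, fingertips within 5 cm above it, and stay there for two seconds; then point in the same way at the middle of the open red bowl for two seconds, and finish still pointing at it. Keep well up while you move between them, so that you never seem to point at the covered bowls or the black bowls.

Things in the scene. Friction and masses are not known exactly. Their poses are not given: they have to be found in the camera images.
- lid_loose: the spare red lacquer lid lying on the table, a shallow dome 151 mm across and 47 mm high with a ring knob at its middle; origin at the centre of its underside, on the table (z = 0), z up
- bowl_open: the open red lacquer bowl, 150 mm across and 60 mm high, empty and with no lid on it; origin at the centre of its underside, on the table, z up
- bowl_1: a red lacquer bowl of the same kind standing on the table, already covered with its own red lid, which stays on it (107 mm high with the lid, the lid as large as the spare one); origin at the centre of the underside of the bowl, on the table, z up
- bowl_2: a red lacquer bowl of the same kind standing on the table, already covered with its own red lid, which stays on it (107 mm high with the lid, the lid as large as the spare one); origin at the centre of the underside of the bowl, on the table, z up
- black_bowls: two nested black lacquer bowls without a lid, 150 mm across and 78 mm high, a bystander; origin at the centre of the underside, on the table, z up

How it is judged:
On the way, in this order (a step that is already met when the one before it is completed fails the run):
1. the fingers point at the spare lid on the table: grasp point within 40 mm of its middle seen from above and under 135 mm over the table, for 1.6 s (horizontal distance between the grasp point and lid_loose below 0.04 m and height (world z) of the grasp point below 0.135 m), for 1.6 s.
2. then the fingers point at the open red bowl: grasp point within 40 mm of its middle seen from above and under 150 mm over the table, for 1.6 s (horizontal distance between the grasp point and bowl_open below 0.04 m and height (world z) of the grasp point below 0.15 m), for 1.6 s.
At the end, for the whole second after the job is handed in: The fingers still point at the open red bowl (grasp point within 40 mm of its middle seen from above, less than 150 mm over the table), and every bowl and lid is within 10 mm of where it began (all of step 2 and distance of each of bowl_open, lid_loose, bowl_1, bowl_2, black_bowls from where it was at the start of the episode below 0.01 m); the robot touches nothing.
It fails at once if the robot touches something (more than 0.5 N) (contact force between any of the fingers, the arm and anything else above 0.5 N).
It fails at once if a bowl or lid is shifted or lifted by more than 10 mm (not (distance of each of bowl_open, lid_loose, bowl_1, bowl_2, black_bowls from where it was at the start of the episode below 0.01 m)).
It fails at once if the fingers point at a covered bowl (grasp point within 40 mm of its middle and under 165 mm over the table) or at the black bowls (within 40 mm and under 140 mm) ((horizontal distance between the grasp point and bowl_1 below 0.04 m and height (world z) of the grasp point below 0.165 m) or (horizontal distance between the grasp point and bowl_2 below 0.04 m and height (world z) of the grasp point below 0.165 m) or (horizontal distance between the grasp point and black_bowls below 0.04 m and height (world z) of the grasp point below 0.14 m)).
It also fails if it takes over 40 s, if anything falls off the work surface, if the arm or the gripper's body presses on something with over 40 N, if the wrist force passes 120 N, or if a joint passes its speed limit or range.

## Working session

There is one attempt and no reset: what is moved stays moved. The work goes in short steps, Python scripts to look and compute and a tool call to move; the robot and the scene stay as the last step left them, time stands still between calls to the robot, and variables do not carry over. Pictures are saved under pics/ and viewed, at most 10 in all, crops included, and the job is handed in when it is done.

Besides the shell and the picture viewer there is one more tool, called after "Call:" by a JSON object that holds its "name" and its "arguments". servo_tool: Moves the arm, as the interface text tells. Its arguments: {"type":"object","properties":{"rows":{"type":"array","items":{"type":"array","items":{"type":"number"}}},"newtons":{"type":"number"}},"required":["rows"]}

```bash
mkdir -p pics; python3 - <<'E'
from plant import *
import numpy as np,cv2
for n in("top","side"):
    p,d=grab_frame(n);cv2.imwrite(f"pics/{n}0.png",p[...,::-1]);np.savez(f"{n}0.npz",p=p,d=d)
    c=calibration(n);print(n,c["K"].round(1).tolist(),c["T"].round(3).tolist())
s=state();print(s)
E
```

```text
top [[458.6, 0.0, 325.9], [0.0, 458.6, 193.1], [0.0, 0.0, 1.0]] [[0.016, -0.998, 0.065, 0.478], [-1.0, -0.016, 0.002, 0.002], [-0.001, -0.065, -0.998, 1.219], [0.0, 0.0, 0.0, 1.0]]
side [[394.5, 0.0, 319.7], [0.0, 394.5, 195.6], [0.0, 0.0, 1.0]] [[-0.856, -0.238, 0.458, 0.162], [-0.516, 0.397, -0.759, 0.643], [-0.001, -0.887, -0.463, 0.451], [0.0, 0.0, 0.0, 1.0]]
{'t': 0.1, 'joints': array([ 1.31449775,  0.61581181, -0.01261951,  1.42469874,  0.00813188,
        1.10340577, -0.04041811]), 'qvel': array([-1.14637948e-04, -3.03756914e-03,  4.60897566e-05, -3.70197107e-03,
        9.81908194e-04,  1.09841925e-03,  1.07540349e-03]), 'tau': array([ 8.56715360e-04, -4.60045660e+01,  2.09744568e-01, -1.66248608e+01,
       -6.12337980e-02,  1.69046363e-02,  9.84748863e-05]), 'ee_pos': array([ 0.14791328, -0.63227074,  0.23461713]), 'tcp_rot': array([-3.11863022e+00, -3.60014629e-01,  4.93298194e-04]), 'wrist_force': array([0.79657642, 0.42450775, 1.27221539]), 'torque': array([-0.01187692,  0.00552711, -0.04837733]), 'grip_force': 0.0, 'opening': 0.09284594810175707}
```

View pics/top0.png

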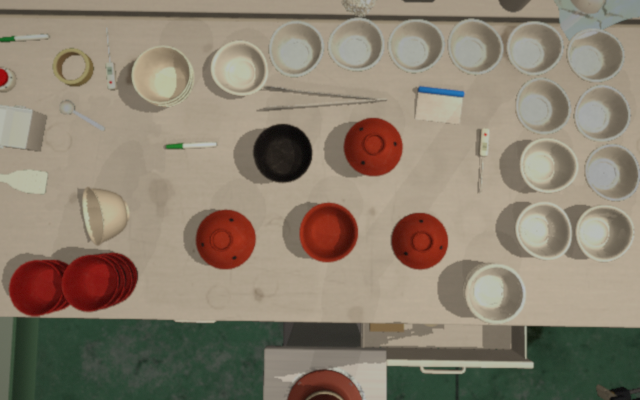

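View pics/side0.png

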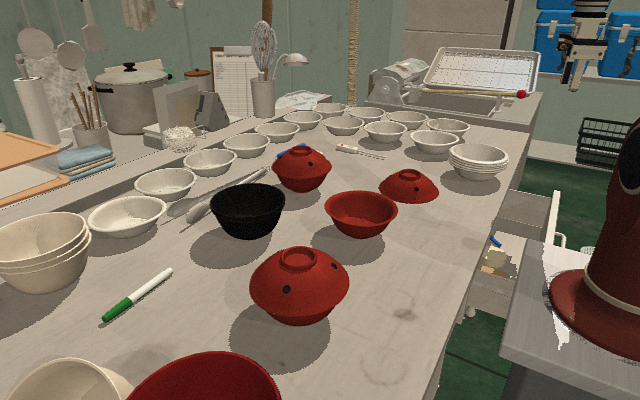

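The top view shows the open bowl at about (329,232) and the loose lid at (419,241), which the side view at (409,186) shows lying flat on the table. The covered bowls are at (373,147) and (226,239), and the black bowls are at (283,153).

```bash
cat > m.py <<'E'
import numpy as np,cv2
from scipy.spatial.transform import Rotation as R
from plant import *
def ray(n,uv,z):
    c=calibration(n);r=c["T"][:3,:3]@np.linalg.solve(c["K"],[*uv,1]);o=c["T"][:3,3]
    return o+r*(z-o[2])/r[2]
def shift(target):
    s=state();return R.from_rotvec(s["tcp_rot"]).inv().apply(np.array(target)-s["ee_pos"])
E
python3 - <<'E'
from m import *
f=np.load("top0.npz");p,d=f["p"],f["d"]
h=cv2.cvtColor(p,cv2.COLOR_RGB2HSV)
red=(((h[...,0]<10)|(h[...,0]>172))&(h[...,1]>150)&(h[...,2]>60)).astype(np.uint8)
blk=(h[...,2]<50).astype(np.uint8)
c=calibration("top")
for name,m,(u,v),zr in(("lid",red,(419,241),.008),("open",red,(329,232),.06),("b1",red,(373,147),.065),("b2",red,(226,239),.065),("blk",blk,(283,153),.078)):
    w=np.zeros_like(m);cv2.circle(w,(u,v),40,1,-1);k=cv2.morphologyEx(m*w,cv2.MORPH_OPEN,np.ones((3,3)))
    cn=max(cv2.findContours(k,0,2)[0],key=cv2.contourArea)
    (x,y),ax,a=cv2.fitEllipse(cv2.convexHull(cn))
    P=ray("top",(x,y),zr); dd=np.linalg.norm(ray("top",(x+np.mean(ax)/2,y),zr)-P)*2
    vv,uu=np.nonzero(k&(d>0));zc=d[vv,uu];pt=(np.linalg.inv(c["K"])@np.stack([uu,vv,uu*0+1]))*zc
    W=c["T"][:3,:3]@pt+c["T"][:3,3:]
    print(name,round(x),round(y),P.round(3),"dia",dd.round(3),"z",np.percentile(W[2],[2,50,98]).round(3),"reach",np.hypot(*P[:2]).round(3))
s=state();r=R.from_rotvec(s["tcp_rot"]);print(r.as_matrix().round(3).tolist())
E
```

```text
lid 419 241 [ 0.436 -0.243  0.008] dia 0.146 z [0.002 0.028 0.046] reach 0.499
open 328 232 [ 0.455 -0.003  0.06 ] dia 0.146 z [0.009 0.028 0.062] reach 0.455
b1 373 147 [ 0.673 -0.113  0.065] dia 0.146 z [0.062 0.087 0.106] reach 0.683
b2 225 239 [0.434 0.255 0.065] dia 0.147 z [0.062 0.087 0.106] reach 0.503
blk 282 153 [0.652 0.115 0.078] dia 0.143 z [0.018 0.032 0.078] reach 0.662
[[0.974, 0.228, -0.001], [0.228, -0.974, 0.002], [-0.0, -0.002, -1.0]]
```

The sizes, heights and reaches all match what was given. Next I move towards the lid at the current height, about 24 mm per row.

Call:
{"name": "servo_tool", "arguments": {"rows": [[30,0.18,-0.16,0,0],[30,0.37,-0.31,0,0],[30,0.55,-0.47,0,0],[30,0.74,-0.62,0,0],[30,0.92,-0.78,0,0]]}}

```text
t: 0.6
ee_pos: [0.2204, -0.5348, 0.2351]
tcp_rot: [-3.12, -0.36, 0.0]
wrist_force: [-0.5, -0.9, 0.1]
opening: 0.0581
grip_force: 0.0
```

Call:
{"name": "servo_tool", "arguments": {"rows": [[30,0.18,-0.16,0,0],[30,0.37,-0.31,0,0],[30,0.55,-0.47,0,0],[30,0.74,-0.62,0,0],[30,0.92,-0.78,0,0]]}}

```text
t: 1.1
ee_pos: [0.2921, -0.438, 0.2353]
tcp_rot: [-3.12, -0.36, 0.001]
wrist_force: [0.3, 0.1, -0.7]
opening: 0.028
grip_force: 0.0
```

Call:
{"name": "servo_tool", "arguments": {"rows": [[30,0.18,-0.16,0,0],[30,0.37,-0.31,0,0],[30,0.55,-0.47,0,0],[30,0.74,-0.62,0,0],[30,0.92,-0.78,0,0]]}}

```text
t: 1.6
ee_pos: [0.3639, -0.3411, 0.2353]
tcp_rot: [-3.12, -0.36, 0.001]
wrist_force: [0.5, 0.3, 0.8]
opening: 0.0278
grip_force: 0.0
```

Call:
{"name": "servo_tool", "arguments": {"rows": [[30,0.18,-0.16,0,0],[30,0.37,-0.31,0,0],[30,0.55,-0.47,0,0],[30,0.74,-0.62,0,0],[30,0.92,-0.78,0,0],[30,0.92,-0.78,0,0],[30,0.92,-0.78,0,0],[30,0.92,-0.78,0,0]]}}

```text
t: 2.4
ee_pos: [0.4343, -0.2465, 0.2355]
tcp_rot: [3.121, 0.357, -0.002]
wrist_force: [0.0, 0.2, 1.1]
opening: 0.0278
grip_force: 0.0
```

```bash
python3 - <<'E'
from m import *
p,d=grab_frame("side");cv2.imwrite("pics/side1.png",p[...,::-1])
s=state();print(s["t"],s["ee_pos"],s["opening"],shift([.436,-.243,.095]))
E
```

```text
2.45 [ 0.43430223 -0.2466021   0.23554046] 0.027655400285474713 [ 0.00259686 -0.00317551  0.14053701]
```

View pics/side1.png

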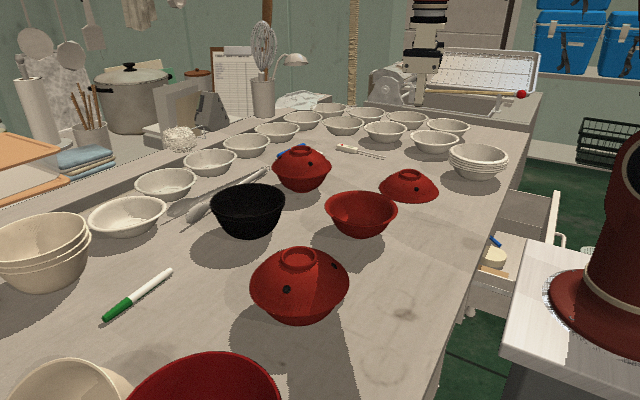

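The side view shows the gripper at (422,95), which matches where the TCP should project (419,96), directly over the lid at (409,186). I'll descend and hold there.

Call:
{"name": "servo_tool", "arguments": {"rows": [[30,0.02,-0.03,0.15,0],[30,0.02,-0.03,0.3,0],[30,0.02,-0.03,0.45,0],[30,0.02,-0.03,0.6,0],[30,0.02,-0.03,0.75,0],[30,0.02,-0.03,0.9,0]]}}

```text
t: 3.05
ee_pos: [0.4358, -0.2432, 0.1451]
tcp_rot: [3.121, 0.356, -0.0]
wrist_force: [-0.2, 0.4, -0.7]
opening: 0.0276
grip_force: 0.0
```

Call:
{"name": "servo_tool", "arguments": {"rows": [[30,0,0,0.15,0],[30,0,0,0.3,0],[30,0,0,0.4,0],[30,0,0,0.5,0],[30,0,0,0.5,0],[30,0,0,0.5,0],[30,0,0,0.5,0],[30,0,0,0.5,0]]}}

```text
t: 3.85
ee_pos: [0.437, -0.242, 0.0963]
tcp_rot: [3.12, 0.36, 0.002]
wrist_force: [0.1, 0.4, -0.9]
opening: 0.0279
grip_force: 0.0
```

Call:
{"name": "servo_tool", "arguments": {"rows": [[30,0,0,0,0],[30,0,0,0,0],[30,0,0,0,0],[30,0,0,0,0],[30,0,0,0,0],[30,0,0,0,0],[30,0,0,0,0],[30,0,0,0,0]]}}

```text
t: 4.65
ee_pos: [0.4366, -0.2419, 0.0957]
tcp_rot: [-3.121, -0.36, -0.0]
wrist_force: [-0.4, 0.3, -0.3]
opening: 0.0278
grip_force: 0.0
```

Call:
{"name": "servo_tool", "arguments": {"rows": [[30,0,0,0,0],[30,0,0,0,0],[30,0,0,0,0],[30,0,0,0,0],[30,0,0,0,0],[30,0,0,0,0],[30,0,0,0,0],[30,0,0,0,0]]}}

```text
t: 5.45
ee_pos: [0.4366, -0.2419, 0.0957]
tcp_rot: [-3.121, -0.36, -0.0]
wrist_force: [0.0, 0.1, -0.2]
opening: 0.0279
grip_force: 0.0
```

Call:
{"name": "servo_tool", "arguments": {"rows": [[30,0,0,0,0],[30,0,0,0,0],[30,0,0,0,0],[30,0,0,0,0],[30,0,0,0,0],[30,0,0,0,0],[30,0,0,0,0],[30,0,0,0,0]]}}

```text
t: 6.25
ee_pos: [0.4366, -0.2419, 0.0957]
tcp_rot: [-3.121, -0.36, -0.0]
wrist_force: [0.1, -0.3, -0.3]
opening: 0.028
grip_force: 0.0
```

```bash
python3 - <<'E'
from m import *
p,d=grab_frame("side");cv2.imwrite("pics/side2.png",p[...,::-1])
s=state();print(s["t"],s["ee_pos"],shift([.455,-.003,.105]))
E
```

```text
6.3 [ 0.43658073 -0.24187122  0.09566714] [ 0.07235322 -0.22839446 -0.00931734]
```

View pics/side2.png

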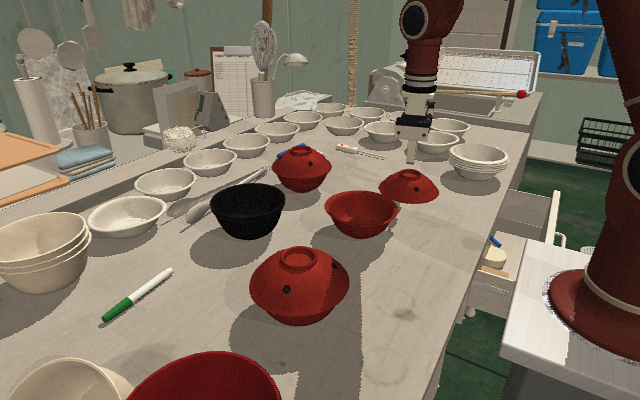

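The fingertips at (411,160) sit just above the lid's knob at (409,172), with no contact, and they held there for over 2.4 s. Now I go up, across, and then look.

Call:
{"name": "servo_tool", "arguments": {"rows": [[30,0,0,-0.2,0],[30,0,0,-0.4,0],[30,0,0,-0.6,0],[30,0,0,-0.8,0],[30,0,0,-1,0],[30,0,0,-1,0]]}}

```text
t: 6.9
ee_pos: [0.4381, -0.2426, 0.198]
tcp_rot: [3.118, 0.36, 0.008]
wrist_force: [0.5, -0.1, -0.7]
opening: 0.0282
grip_force: 0.0
```

Call:
{"name": "servo_tool", "arguments": {"rows": [[30,0.06,-0.19,-0.1,0],[30,0.12,-0.38,-0.2,0],[30,0.18,-0.57,-0.3,0],[30,0.24,-0.76,-0.4,0]]}}

```text
t: 7.3
ee_pos: [0.442, -0.1615, 0.2349]
tcp_rot: [-3.12, -0.36, 0.003]
wrist_force: [0.4, -0.3, -0.9]
opening: 0.0279
grip_force: 0.0
```

Call:
{"name": "servo_tool", "arguments": {"rows": [[30,0.06,-0.19,0,0],[30,0.12,-0.38,0,0],[30,0.18,-0.57,0,0],[30,0.24,-0.76,0,0]]}}

```text
t: 7.7
ee_pos: [0.4481, -0.082, 0.2346]
tcp_rot: [-3.12, -0.36, 0.003]
wrist_force: [1.5, 0.6, 0.5]
opening: 0.0282
grip_force: 0.0
```

Call:
{"name": "servo_tool", "arguments": {"rows": [[30,0.06,-0.19,0,0],[30,0.12,-0.38,0,0],[30,0.18,-0.57,0,0],[30,0.24,-0.76,0,0],[30,0.24,-0.76,0,0],[30,0.24,-0.76,0,0]]}}

```text
t: 8.3
ee_pos: [0.4543, -0.004, 0.235]
tcp_rot: [3.12, 0.361, -0.002]
wrist_force: [-0.7, -0.8, 0.6]
opening: 0.0279
grip_force: 0.0
```

```bash
python3 - <<'E'
from m import *
s=state();print(s["t"],s["ee_pos"],s["joints"].round(2),shift([.455,-.003,.105]))
E
```

```text
8.3 [ 0.45428448 -0.00399022  0.23497701] [ 0.08  0.32 -0.16  1.96  0.07  0.87 -1.45] [ 0.00113144 -0.00083402  0.12997515]
```

Call:
{"name": "servo_tool", "arguments": {"rows": [[30,0.01,0,0.15,0],[30,0.01,0,0.3,0],[30,0.01,0,0.45,0],[30,0.01,0,0.6,0],[30,0.01,0,0.75,0],[30,0.01,0,0.9,0]]}}

```text
t: 8.9
ee_pos: [0.4555, -0.0053, 0.1448]
tcp_rot: [3.12, 0.356, -0.001]
wrist_force: [0.1, -0.9, -0.4]
opening: 0.0275
grip_force: 0.0
```

Call:
{"name": "servo_tool", "arguments": {"rows": [[30,0,0,0.15,0],[30,0,0,0.3,0],[30,0,0,0.4,0],[30,0,0,0.4,0],[30,0,0,0.4,0],[30,0,0,0.4,0],[30,0,0,0.4,0],[30,0,0,0.4,0]]}}

```text
t: 9.7
ee_pos: [0.4561, -0.0032, 0.1062]
tcp_rot: [3.121, 0.36, 0.002]
wrist_force: [0.6, 0.2, 0.3]
opening: 0.0282
grip_force: 0.0
```

Call:
{"name": "servo_tool", "arguments": {"rows": [[30,0,0,0,0],[30,0,0,0,0],[30,0,0,0,0],[30,0,0,0,0],[30,0,0,0,0],[30,0,0,0,0],[30,0,0,0,0],[30,0,0,0,0]]}}

```text
t: 10.5
ee_pos: [0.4557, -0.0032, 0.1057]
tcp_rot: [-3.121, -0.36, 0.0]
wrist_force: [0.7, 0.1, -0.1]
opening: 0.028
grip_force: 0.0
```

Call:
{"name": "servo_tool", "arguments": {"rows": [[30,0,0,0,0],[30,0,0,0,0],[30,0,0,0,0],[30,0,0,0,0],[30,0,0,0,0],[30,0,0,0,0],[30,0,0,0,0],[30,0,0,0,0]]}}

```text
t: 11.3
ee_pos: [0.4557, -0.0032, 0.1057]
tcp_rot: [-3.121, -0.36, -0.0]
wrist_force: [0.6, -0.2, 0.5]
opening: 0.0281
grip_force: 0.0
```

Call:
{"name": "servo_tool", "arguments": {"rows": [[30,0,0,0,0],[30,0,0,0,0],[30,0,0,0,0],[30,0,0,0,0],[30,0,0,0,0],[30,0,0,0,0],[30,0,0,0,0],[30,0,0,0,0]]}}

```text
t: 12.1
ee_pos: [0.4557, -0.0032, 0.1057]
tcp_rot: [-3.121, -0.36, 0.0]
wrist_force: [-0.3, -1.2, -0.2]
opening: 0.0282
grip_force: 0.0
```

```bash
python3 - <<'E'
from m import *
p,d=grab_frame("side");cv2.imwrite("pics/side3.png",p[...,::-1])
s=state();print(s["t"],s["ee_pos"],s["wrist_force"])
E
```

```text
12.15 [ 0.45571079 -0.00323936  0.10567983] [0.13485849 0.08401535 0.31134456]
```

View pics/side3.png

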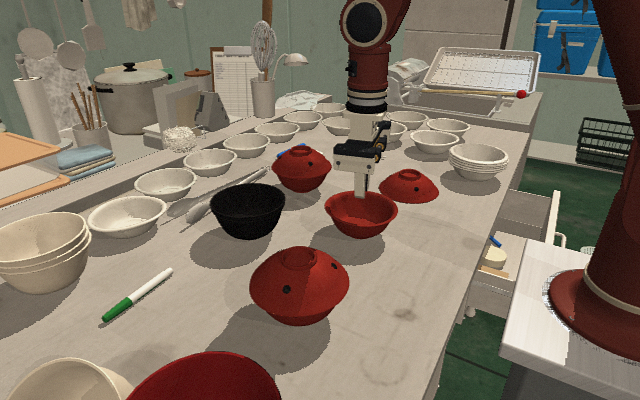

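The fingertips at (361,197) point into the middle of the open bowl at (361,210), and nothing else has moved. I'll hand in the job.

```bash
python3 -c "from plant import *;print(close_job())"
```

```text
the job is handed in; nothing more can be done
None
```

I handed the job in: the arm pointed at the loose lid for over 2 s, then at the open bowl for over 2 s, and stayed on the bowl; the final picture shows nothing moved and no contact was seen, but the hand-in returned no verdict.

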